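# Open the right safety-capped bottle for the part in the drip tray

## Task

Look at which part lies in the blue drip tray: if it is the copper-wound coil, open the amber varnish bottle; if it is the steel bracket, open the white cleaner bottle. Press that bottle's safety cap down, twist it anticlockwise about a quarter turn while pressed until it is free, and lift it straight up until its lower rim is about 4 cm above the bottle's mouth. Finish still holding the cap there, upright and steady over its own bottle; leave the other bottle shut and do not disturb the coil, the bracket or the glass tube.

Things in the scene. Friction and masses are not known exactly. Their poses are not given: they have to be found in the camera images.
- amber_bottle: Amber round bottle (coil varnish), 70 mm diameter, with a black cap. Clamped in a fixed iron foot, 104 mm diameter: cannot turn or slide. Origin: centre of the foot's underside on the desk, z up. Shoulder ends at 101 mm height, then a neck of 24 mm diameter. Cap closed: rim at 122, centre at 139, top at 156 mm height.
- white_bottle: White square bottle (cleaner), 66 mm square, with a red cap. Clamped in a fixed iron foot, 104 mm diameter: cannot turn or slide. Origin: centre of the foot's underside on the desk, z up. Shoulder ends at 101 mm height, then a neck of 24 mm diameter. Cap closed: rim at 122, centre at 139, top at 156 mm height.
- amber_cap_center (a point): centre (half-way up, on the axis) of the black round push-and-turn cap, 46 mm diameter, 34 mm high, 30 g. z up; x along the yellow stripe on top, parallel to the bottle's x when locked. Pressing moves it down up to 9 mm on a spring (6 N to start, 14 N at the hard stop). It turns only while pressed 6 mm or more; anticlockwise from above it is free to rise at 65 to 120 degrees (best 85).
- white_cap_center (a point): centre (half-way up, on the axis) of the red round push-and-turn cap, 46 mm diameter, 34 mm high, 30 g. z up; x along the yellow stripe on top, parallel to the bottle's x when locked. Pressing moves it down up to 9 mm on a spring (6 N to start, 14 N at the hard stop). It turns only while pressed 6 mm or more; anticlockwise from above it is free to rise at 65 to 120 degrees (best 85).
- amber_mouth (a point): centre of the amber bottle's mouth, the top of its neck, 142 mm above the bottle's origin (inside the cap while closed). A spring valve in it rises 11 mm above this once the cap is off. Below it the neck has two bayonet lugs, 36 mm over all.
- white_mouth (a point): centre of the white bottle's mouth, the top of its neck, 142 mm above the bottle's origin (inside the cap while closed). A spring valve in it rises 11 mm above this once the cap is off. Below it the neck has two bayonet lugs, 36 mm over all.
- drip_tray: shallow blue open tray, 110 x 140 mm, rim 16 mm high, fixed on the desk beyond the bottles; origin: centre of its underside. Exactly one of coil and bracket lies in it (within 50 mm of its centre); the other lies on a flat cork pad of the same size to one side of it.
- coil_center (a point): centre of the copper-wound coil on a black bobbin, 48 mm diameter, 34 mm high, standing in the tray or on the cork pad
- bracket_center (a point): a point 22 mm above the centre of the underside of the L-shaped steel bracket, 50 x 40 mm, 44 mm high, in the tray or on the cork pad
- tube_center (a point): centre of the glass bulb tube, 44 mm diameter, 86 mm high, standing loose on its black base on the left of the desk
Not all that is in view belongs to the job. What is meant by the drip_tray is not green, and is the larger of those in its own colour.

How it is judged:
By the outcome, as a careful person would: the job done as asked, in the order asked, and still so for the second after the job is handed in, while the arm keeps its last pose, push and grip.
It also fails if it takes over 35 s, if anything falls off the work surface, if the arm or the gripper's body presses on something with over 40 N, if the wrist force passes 120 N, or if a joint passes its speed limit or range.

## Robot

A 6-joint arm with a two-finger parallel gripper is mounted at the origin on the work surface. World frame = base frame: x ahead of the robot, y to its left, z up, the work surface at z = 0. Lengths are in m, angles in rad, forces in N, time in s.
With the tool pointing down it reaches from about 0.3 to 0.775 m from the base axis. Payload 14.6 kg.
Tool frame: the origin (TCP) lies on the centre line of the jaws, within the pads' length; the fingertips stand 17 mm ahead of it and the grasp point (between the pads) lies 2 mm behind it; z points along the fingers, x is the direction in which the jaws open and shut, and the axes are right-handed (so a half turn about z gives the same grasp; the last joint's range is limited). The gripper opens to 94 mm and grips with 3 to 60 N. Pads are 16 mm wide; open, the fingers measure 119 mm over their backs; the gripper's body (75 mm by 177 mm) begins 78 mm behind the grasp point.
Start: joints at [-1.306, 0.3, 1.521, -0, 1.321, -0.067], TCP at [0.179, -0.52, 0.222] pointing down, gripper open.
Joint ranges: [-3.03, 3.03], [-0.79, 2.21], [0.23, 2.52], [-1.04, 4.18], [0, 3.07], [-2.55, 2.55]. Speed limits (rad/s): [2.22, 2.22, 2.57, 3.14, 3.14, 3.14].

## Interface

Orientations are given as [roll, pitch, yaw] about the fixed x, y, z axes, in that order (R = Rz(yaw) Ry(pitch) Rx(roll)).
In Python, from station import ctrl gives the robot as it stands. The module is installed in compiled form; this text tells all that it offers.
- The arm moves only by the tool drive_tool, never from a script. Its argument "increments" is a list of rows, each a list of 3 entries, a list of its own where there are three numbers: the turn, a rotation vector about the tool's x, y, z in degrees, then the shift along the tool's x, y, z in mm, then the opening, from 0 (shut) to 1 (fully open). In form: [[[ax, ay, az], [dx, dy, dz], hand], ...]. A call has 1 to 20 rows; each row shifts and turns the commanded pose from where the row before left it, along the tool's axes as they then stand; what a row does not reach is not made up. A row lasts 1/8 s, in which the tool goes at most 62.5 mm and 10.7 degrees, less where a joint would pass 70% of its speed; a pose out of reach is approached as far as the arm can. A call with a gripper value outside its range is refused whole. The fingers move at their own pace and stop on an object; "squeeze" is the grip in N (left out, the last holds). Time passes only in rows, so rows that do not move let the fingers close. It gives the time, the measured TCP pose, the force and the opening at its end, in the units of the state.
- ctrl.get_obs(): the state, without advancing time (a new reading comes with each control period).
- ctrl.camera(name): name is "side" or "top"; returns the picture (420x560x3 uint8, red, green, blue); there is no depth.
- ctrl.calibration(name): a dict with "fx", "fy", "cx", "cy" (pixels), "rvec" (rotation vector, rad) and "tvec" (3), from world to camera coordinates, as OpenCV has them. Camera axes: x right, y down, z forward; pixel columns grow to the right and rows downward; lengths in m; the calibration is good to about 2 mm. A picture is of the moment at which its call begins. calibration takes no time and is no camera call.
- ctrl.hand_in(): hands the job in, once; it reports no verdict.
The state is a dict: "time_s": time; "qpos": joint angles; "joint_vel": joint speeds; "tau": joint torques, N m; "ee_pos": TCP position; "eef_rot": TCP orientation; "force": force on the tool from outside, world axes, zero at the start; "moment": the same for the moment, N m; "grip_width": finger opening in m.
Only numpy, scipy, OpenCV 4.12 (cv2) and the standard library are available. Lean on these libraries where they do the work, as an engineer would, in place of code of your own. Each camera call takes 0.05 s, during which the arm holds its last target.

## Working session

There is one attempt and no reset: what is moved stays moved. The work goes in short steps, Python scripts to look and compute and a tool call to move; the robot and the scene stay as the last step left them, time stands still between calls to the robot, and variables do not carry over. Pictures are saved under pics/ and viewed, and the job is handed in when it is done.

Besides the shell and the picture viewer there is one more tool, called after "Emit:" in YAML: its name, and indented under it one key for each argument. drive_tool: Moves the arm, as the interface text tells. Its arguments: {"type":"object","properties":{"increments":{"type":"array"},"squeeze":{"type":"number"}},"required":["increments"]}

```bash
mkdir -p pics; python3 - <<'E'
from station import ctrl
import cv2
for n in("side","top"):
    im=ctrl.camera(n); cv2.imwrite(f"pics/{n}0.png",im[:,:,::-1]); print(n,ctrl.calibration(n))
print(ctrl.get_obs())
E
```

```text
side {'fx': 426.9723223447012, 'fy': 426.9723223447012, 'cx': 279.4764652304083, 'cy': 203.75735383144112, 'rvec': array([ 0.69641013, -2.73872101,  0.9861164 ]), 'tvec': array([0.53284319, 0.21225165, 0.76197031])}
top {'fx': 394.22638885377995, 'fy': 394.22638885377995, 'cx': 272.41341725003156, 'cy': 211.2530875074315, 'rvec': array([ 2.12522579, -2.16030533,  0.16768869]), 'tvec': array([0.08402245, 0.55145374, 0.88397462])}
{'time_s': 0.1, 'qpos': array([-1.30562239e+00,  3.00440530e-01,  1.52149086e+00, -2.44217270e-05,
        1.32070461e+00, -6.65814929e-02]), 'joint_vel': array([ 0.00093148, -0.00155783, -0.00228192,  0.00108755,  0.00158669,
       -0.00102943]), 'tau': array([ 1.53538567e-03, -5.32643974e+01, -3.53280723e+01,  7.09672831e-02,
        2.35823379e-02, -8.13654287e-05]), 'ee_pos': array([ 0.17908313, -0.51980739,  0.22194125]), 'eef_rot': array([-3.14154684e+00,  1.04261365e-03, -1.23903482e+00]), 'force': array([-0.4739991 , -0.62627166, -0.49972956]), 'moment': array([ 0.02921456, -0.00364742, -0.00010821]), 'grip_width': 0.09375631009670048}
```

View pics/side0.png

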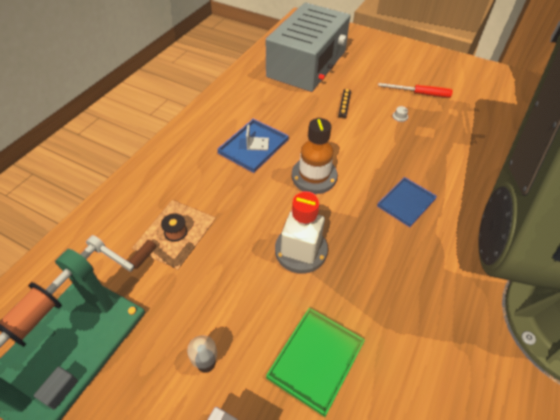

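View pics/top0.png

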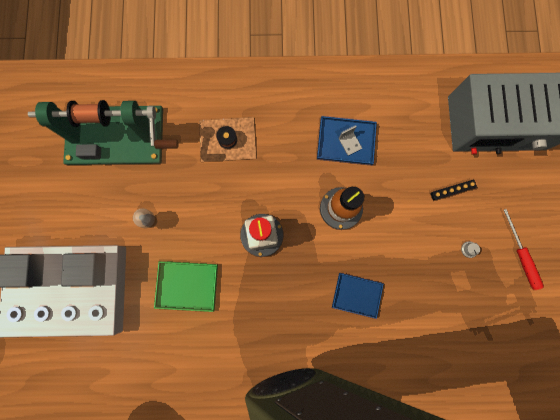

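The top view shows the larger blue tray at (347,141) with a grey L-shaped part. The smaller, empty blue tray is at (358,295) and the green tray at (187,287). The coil is on the cork at (228,137). Candidate caps are red (260,231) and black (350,199). I'll check the tray and the cap in close crops and measure the cap.

```bash
cat > h.py <<'E'
import numpy as np,cv2
from station import ctrl
def cal(n):
    c=ctrl.calibration(n);R=cv2.Rodrigues(c['rvec'])[0]
    K=np.array([[c['fx'],0,c['cx']],[0,c['fy'],c['cy']],[0,0,1]]);return K,R,np.array(c['tvec']).ravel()
def plane(n,uv,z):
    K,R,t=cal(n);o=-R.T@t;d=R.T@np.linalg.inv(K)@np.array([uv[0],uv[1],1.]);return o+d*(z-o[2])/d[2]
def proj(n,p):
    K,R,t=cal(n);q=K@(R@np.asarray(p)+t);return q[:2]/q[2]
def tri(a,b):
    P=[K@np.c_[R,t] for K,R,t in (cal("side"),cal("top"))]
    X=cv2.triangulatePoints(P[0],P[1],np.array(a,float).reshape(2,1),np.array(b,float).reshape(2,1));return (X[:3]/X[3]).ravel()
E
python3 - <<'E'
from h import *
t=cv2.imread("pics/top0.png");s=cv2.imread("pics/side0.png")
f=lambda im,u,v,r=32:cv2.resize(im[v-r:v+r,u-r:u+r],(280,280),interpolation=cv2.INTER_CUBIC)
cv2.imwrite("pics/crop0.png",np.vstack([np.hstack([f(t,347,141),f(s,253,145)]),np.hstack([f(t,260,231),f(s,305,207)])]))
c={}
for n,im in(("side",s),("top",t)):
    b,g,r=[im[:,:,i].astype(int) for i in range(3)]
    y=((r>150)&(g>140)&(b<110)&(abs(r-g)<90)).astype('uint8')
    red=((r>110)&(g<70)&(b<70)).astype('uint8')
    u0,v0=(305,205) if n=="side" else (260,231)
    w=np.zeros_like(y);w[v0-18:v0+18,u0-18:u0+18]=1
    P=np.argwhere((y&w)>0)[:,::-1].astype(float);c[n]=P.mean(0)
    vx=cv2.fitLine(P.astype('float32'),cv2.DIST_L2,0,.01,.01).ravel()
    A=plane(n,c[n],.156);B=plane(n,c[n]+8*vx[:2],.156);d=B-A
    k,l,st,ce=cv2.connectedComponentsWithStats(((red|y)&w))
    i=1+st[1:,4].argmax()
    print(n,len(P),c[n],A,"stripe yaw",np.degrees(np.arctan2(d[1],d[0])),"ext",(P.min(0),P.max(0)),"blob",st[i],ce[i])
X=tri(c["side"],c["top"]);print("tri stripe centre",X,proj("side",X)-c["side"],proj("top",X)-c["top"])
for n,im,u0,v0 in(("side",s,302,250),("top",t,262,236)):
    pass
print("others: amber cap",plane("top",(351,197),.156),"tube",plane("top",(145,218),.04))
E
```

```text
side 201 [297.87562189 199.50248756] [0.51471756 0.10683634 0.156     ] stripe yaw -151.07160129539162 ext (array([287., 187.]), array([322., 216.])) blob [293 192  26  31 529] [305.3100189  208.33459357]
top 26 [259.61538462 227.92307692] [0.50112026 0.10217184 0.156     ] stripe yaw -170.33213911612387 ext (array([258., 221.]), array([261., 235.])) blob [249 217  22  23 359] [259.91364903 228.39554318]
tri stripe centre [0.50881422 0.10428605 0.15416829] [3.69818313 0.97041983] [-1.04616821 -3.61319042]
others: amber cap [ 0.56238583 -0.0877161   0.156     ] tube [0.54195057 0.37441209 0.04      ]
```

View pics/crop0.png

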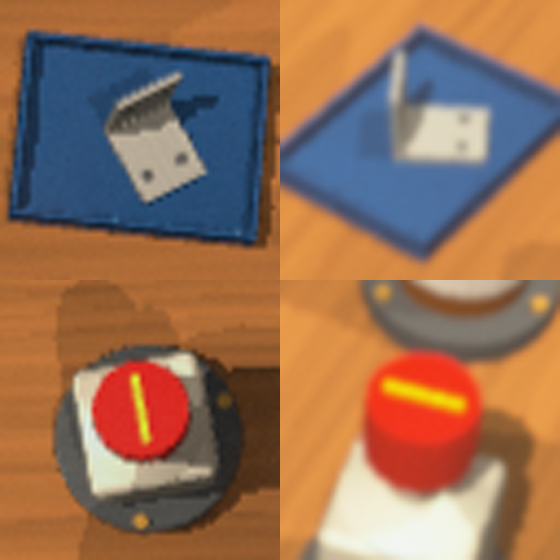

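The part in the larger blue tray is the bent steel bracket with two holes, so the job is the white bottle with the red cap. The side mask also caught wood, so I'll restrict the stripe to inside the red hull.

```bash
python3 - <<'E'
from h import *
c={};fc={}
for n,u0,v0 in(("side",305,207),("top",260,229)):
    im=cv2.imread(f"pics/{n}0.png");b,g,r=[im[:,:,i].astype(int) for i in range(3)]
    red=((r>110)&(g<80)&(b<80)).astype('uint8');w=np.zeros_like(red);w[v0-20:v0+20,u0-20:u0+20]=1
    k,l,st,ce=cv2.connectedComponentsWithStats(red&w);i=1+st[1:,4].argmax()
    cn=cv2.findContours((l==i).astype('uint8'),0,1)[0];h=cv2.convexHull(np.vstack(cn));m=np.zeros_like(red);cv2.fillConvexPoly(m,h,1)
    y=(cv2.erode(m,np.ones((3,3)))>0)&(g>110)&(b<110)
    P=np.argwhere(y)[:,::-1].astype(float);c[n]=P.mean(0)
    v=cv2.fitLine(P.astype('float32'),cv2.DIST_L2,0,.01,.01).ravel()[:2]
    A=plane(n,c[n],.156);d=plane(n,c[n]+8*v,.156)-A
    print(n,st[i],len(P),c[n],A,"stripe yaw",np.degrees(np.arctan2(d[1],d[0]))%180)
    fc[n]=m
X=tri(c["side"],c["top"]);print(X,proj("side",X)-c["side"],proj("top",X)-c["top"])
# check: foot ring grey bottom; project predicted top disc outline bbox
m=(plane("side",c["side"],.156)+plane("top",c["top"],.156))/2
for n in("side","top"):
    a=np.linspace(0,6.283,60);q=np.array([proj(n,(m[0]+.023*np.cos(t),m[1]+.023*np.sin(t),z)) for t in a for z in (.122,.156)])
    print(n,"pred silhouette",q.min(0),q.max(0)); ys,xs=np.nonzero(fc[n]);print("seen",xs.min(),ys.min(),xs.max(),ys.max())
    im=cv2.imread(f"pics/{n}0.png")
    cv2.imwrite(f"pics/x_{n}.png",im)
print(m)
E
```

```text
side [293 191  32  32 587] 85 [305.61176471 201.02352941] [0.50166247 0.10346239 0.156     ] stripe yaw 3.9851084776226458
top [249 217  22  24 346] 38 [259.65789474 227.86842105] [0.50123117 0.10208365 0.156     ] stripe yaw 9.527512561919536
[0.50179311 0.10222335 0.15447184] [0.19119053 0.05517728] [-0.04860609 -0.18872995]
side pred silhouette [291.64845211 190.62624961] [319.38860707 223.55105885]
seen 293 191 324 222
top pred silhouette [248.07528581 216.63013241] [270.61828829 240.33500775]
seen 249 217 270 240
[0.50144682 0.10277302 0.156     ]
```

Side and top views agree to about 1 mm. The cap axis is at (0.5015, 0.1026), with the stripe yaw at about 7°. The current tool yaw of −71° leaves J6 at about 1.44 over the bottle, so it has room for the 85° twist. I'll translate first, keeping the height.

Emit:
drive_tool:
  increments:
    - [[0,0,0],[-12,-12,0],1]
    - [[0,0,0],[-24,-25,0],1]
    - [[0,0,0],[-24,-25,0],1]
    - [[0,0,0],[-24,-25,0],1]
    - [[0,0,0],[-24,-25,0],1]
    - [[0,0,0],[-24,-25,0],1]
    - [[0,0,0],[-24,-25,0],1]
    - [[0,0,0],[-24,-25,0],1]
    - [[0,0,0],[-24,-25,0],1]
    - [[0,0,0],[-24,-25,0],1]
    - [[0,0,0],[-24,-25,0],1]
    - [[0,0,0],[-24,-25,0],1]
    - [[0,0,0],[-24,-25,0],1]
    - [[0,0,0],[-24,-25,0],1]
    - [[0,0,0],[-24,-25,0],1]
    - [[0,0,0],[-24,-25,0],1]
    - [[0,0,0],[-24,-25,0],1]
    - [[0,0,0],[-24,-25,0],1]
    - [[0,0,0],[-24,-25,0],1]
    - [[0,0,0],[-12,-12,0],1]

```text
time_s: 2.6
ee_pos: [0.4785, 0.0672, 0.2223]
eef_rot: [3.141, 0.0, -1.237]
force: [0.1, 0.3, -0.4]
grip_width: 0.094
```

```bash
cat > go.py <<'E'
from h import *
import sys
from scipy.spatial.transform import Rotation as Ro
o=ctrl.get_obs();R=Ro.from_euler('xyz',o['eef_rot']).as_matrix()
t=np.array([float(a) for a in sys.argv[1:4]])
print(o['time_s'],o['ee_pos'],np.degrees(o['eef_rot']),o['force'],o['moment'],o['grip_width'],o['qpos'].round(3))
print("tool shift mm",(R.T@(t-o['ee_pos'])*1000).round(1))
E
python3 go.py .5015 .1026 .14
```

```text
2.6 [0.47848595 0.06718215 0.22226085] [ 1.79981838e+02  9.66001482e-03 -7.08950582e+01] [ 0.14984669  0.25919811 -0.43550494] [-0.01520572  0.0165274  -0.01109975] 0.09398516554367456 [0.064 0.151 1.704 0.    1.287 1.301]
tool shift mm [-25.9 -33.4  82.3]
```

Emit:
drive_tool:
  increments:
    - [[0,0,0],[-13,-17,0],1]
    - [[0,0,0],[-13,-16,0],1]
    - [[0,0,0],[0,0,0],1]
    - [[0,0,0],[0,0,0],1]

```text
time_s: 3.1
ee_pos: [0.5012, 0.1005, 0.2223]
eef_rot: [3.141, -0.0, -1.239]
force: [0.4, 0.3, -0.7]
grip_width: 0.094
```

```bash
python3 go.py .5015 .1026 .14; python3 - <<'E'
from h import *
im=[ctrl.camera(n)[:,:,::-1] for n in("side","top")]
cv2.imwrite("pics/s1.png",np.hstack([cv2.resize(im[0][120:300,210:410],(400,360)),cv2.resize(im[1][140:320,160:360],(400,360))]))
E
```

```text
3.1 [0.50117732 0.10051377 0.22232665] [ 1.79975465e+02 -9.60635344e-04 -7.09921890e+01] [ 0.40112977  0.27603008 -0.71030117] [0.04728851 0.05145048 0.00130434] 0.09400174511334207 [ 0.126  0.214  1.63  -0.     1.299  1.365]
tool shift mm [-1.9 -1.  82.3]
```

View pics/s1.png

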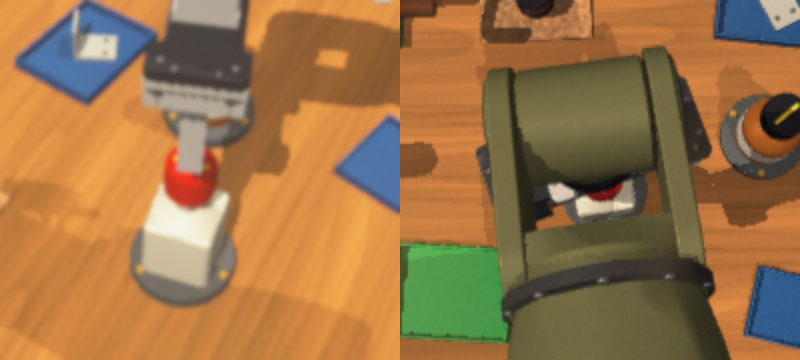

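The side view shows the fingers above the red cap and the top view shows the white bottle beneath the wrist, both consistent with the estimate. Now I'll go down and close softly to check the centring.

Emit:
drive_tool:
  increments:
    - [[0,0,0],[-2,-1,12],1]
    - [[0,0,0],[0,0,20],1]
    - [[0,0,0],[0,0,20],1]
    - [[0,0,0],[0,0,20],1]
    - [[0,0,0],[0,0,10],1]
    - [[0,0,0],[0,0,0],1]
    - [[0,0,0],[0,0,0],0.3]
    - [[0,0,0],[0,0,0],0.3]
    - [[0,0,0],[0,0,0],0.3]
    - [[0,0,0],[0,0,0],0.3]
  squeeze: 8

```text
time_s: 4.45
ee_pos: [0.5018, 0.1031, 0.1406]
eef_rot: [-3.141, -0.0, -1.239]
force: [1.1, 0.7, -0.4]
grip_width: 0.0577
```

```bash
python3 go.py .5015 .1026 .14
```

```text
4.45 [0.50183742 0.10310503 0.14060573] [-1.79985247e+02 -3.09542002e-03 -7.09864619e+01] [ 1.09521956  0.73552914 -0.43968747] [-0.00757294  0.04704365 -0.01498235] 0.05766727709385833 [ 0.131  0.302  1.72  -0.     1.119  1.37 ]
tool shift mm [0.4 0.5 0.6]
```

Still closing (57.7 mm). I'll let it finish, fully shut as the command.

Emit:
drive_tool:
  increments:
    - [[0,0,0],[0,0,0],0]
    - [[0,0,0],[0,0,0],0]
    - [[0,0,0],[0,0,0],0]
    - [[0,0,0],[0,0,0],0]
  squeeze: 8

```text
time_s: 4.95
ee_pos: [0.5019, 0.1028, 0.1405]
eef_rot: [-3.142, -0.001, -1.239]
force: [1.4, -5.4, 0.2]
grip_width: 0.0458
```

```bash
python3 go.py .5015 .1026 .14
```

```text
4.95 [0.50190535 0.10276178 0.14052071] [-1.79995134e+02 -3.16742321e-02 -7.09947892e+01] [ 1.41030473 -5.40513541  0.15725983] [-0.94343231 -0.19918241  0.02449277] 0.04582660221188868 [ 1.310e-01  3.020e-01  1.720e+00 -1.000e-03  1.119e+00  1.370e+00]
tool shift mm [0.  0.4 0.5]
```

The grip reads 45.8 mm, so it is on the cap's diameter. There is a 5 N sideways push along the jaws, so I'll shift about 0.5 mm to centre, then squeeze harder.

Emit:
drive_tool:
  increments:
    - [[0,0,0],[0.5,0,0],0]
    - [[0,0,0],[0,0,0],0]
    - [[0,0,0],[0,0,0],0]
  squeeze: 8

```text
time_s: 5.32
ee_pos: [0.5019, 0.1027, 0.1405]
eef_rot: [-3.142, 0.0, -1.239]
force: [-0.8, -0.2, 1.7]
grip_width: 0.0459
```

```bash
python3 go.py .5015 .1026 .14
```

```text
5.325 [0.50191677 0.10271239 0.14048658] [-1.79998773e+02  9.00197521e-03 -7.09862187e+01] [-0.8268074  -0.15852536  1.67367097] [-0.23226343  0.06135539 -0.0476885 ] 0.045941799922413144 [0.13  0.302 1.72  0.    1.119 1.369]
tool shift mm [-0.   0.4  0.5]
```

Sideways force has dropped to about 0. Next: squeeze 55 N and press 8 mm in small steps.

Emit:
drive_tool:
  increments:
    - [[0,0,0],[0,0,0],0]
    - [[0,0,0],[0,0,0],0]
    - [[0,0,0],[0,0,2],0]
    - [[0,0,0],[0,0,2],0]
    - [[0,0,0],[0,0,2],0]
    - [[0,0,0],[0,0,2],0]
    - [[0,0,0],[0,0,0],0]
    - [[0,0,0],[0,0,0],0]
  squeeze: 55

```text
time_s: 6.32
ee_pos: [0.5021, 0.1027, 0.1332]
eef_rot: [-3.141, -0.0, -1.239]
force: [-4.4, -2.0, 10.3]
grip_width: 0.0452
```

```bash
python3 go.py .5015 .1026 .1325; python3 - <<'E'
from h import *
im=ctrl.camera("side")[:,:,::-1]
cv2.imwrite("pics/s2.png",cv2.resize(im[150:280,240:370],(520,520)))
E
```

```text
6.325 [0.50206548 0.10269465 0.13315741] [-1.79963630e+02 -3.72349407e-03 -7.09848902e+01] [-4.39845311 -2.04106342 10.28134165] [-0.28879929  0.77460824 -0.03274542] 0.04524544455351554 [0.13  0.311 1.727 0.    1.103 1.369]
tool shift mm [-0.1  0.6  0.7]
```

View pics/s2.png

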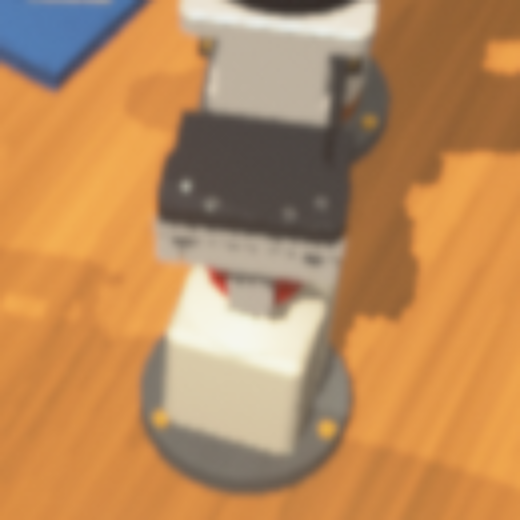

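Pressed about 7 mm at 10 N, so I'll press further towards the stop. The −4 N in x means about 0.4 mm off across the jaws, so I'll nudge that too.

Emit:
drive_tool:
  increments:
    - [[0,0,0],[0,0.4,1],0]
    - [[0,0,0],[0,0,1],0]
    - [[0,0,0],[0,0,0],0]
    - [[0,0,0],[0,0,0],0]

```text
time_s: 6.88
ee_pos: [0.502, 0.1027, 0.1315]
eef_rot: [-3.14, -0.0, -1.239]
force: [-3.1, -0.9, 12.4]
grip_width: 0.0454
```

```bash
python3 go.py .5015 .1026 .1325
```

```text
6.875 [0.50203924 0.10266914 0.13152952] [-1.79897000e+02 -8.68872461e-03 -7.09881847e+01] [-3.13347232 -0.90174084 12.36710727] [-0.19339333  0.54868528  0.03468239] 0.04542196030583018 [0.13  0.313 1.729 0.    1.098 1.369]
tool shift mm [-0.1  0.5 -1. ]
```

About 9 mm down at 12–13 N, matching the spring data. I'll press 0.7 mm more and turn the first 30° (negative about tool z, which is anticlockwise from above).

Emit:
drive_tool:
  increments:
    - [[0,0,0],[0,0.2,0.7],0]
    - [[0,0,0],[0,0,0],0]
    - [[0,0,-5],[0,0,0],0]
    - [[0,0,-5],[0,0,0],0]
    - [[0,0,-5],[0,0,0],0]
    - [[0,0,-5],[0,0,0],0]
    - [[0,0,-5],[0,0,0],0]
    - [[0,0,-5],[0,0,0],0]
    - [[0,0,0],[0,0,0],0]

```text
time_s: 8.0
ee_pos: [0.5023, 0.1028, 0.1314]
eef_rot: [-3.139, -0.002, -0.714]
force: [-3.1, 0.2, 16.2]
grip_width: 0.0458
```

```bash
python3 go.py .5018 .1026 .1325
```

```text
8.0 [0.50233862 0.10279895 0.13139896] [-1.79839030e+02 -1.10915685e-01 -4.09082779e+01] [-3.10229484  0.24092749 16.24722995] [ 0.00346986  0.4244989  -0.00141857] 0.045805490354559254 [0.13  0.313 1.73  0.    1.096 0.844]
tool shift mm [-0.3  0.5 -1.1]
```

The moment about z is about 0, so the cap turns along rather than slipping (slip would show over 0.5 N m). I'll do the other 55°.

Emit:
drive_tool:
  increments:
    - [[0,0,-5],[0,0.2,0],0]
    - [[0,0,-5],[0,0,0],0]
    - [[0,0,-5],[0,0,0],0]
    - [[0,0,-5],[0,0,0],0]
    - [[0,0,-5],[0,0,0],0]
    - [[0,0,-5],[0,0,0],0]
    - [[0,0,-5],[0,0,0],0]
    - [[0,0,-5],[0,0,0],0]
    - [[0,0,-5],[0,0,0],0]
    - [[0,0,-5],[0,0,0],0]
    - [[0,0,-5],[0,0,0],0]
    - [[0,0,0],[0,0,0],0]
    - [[0,0,0],[0,0,0],0]

```text
time_s: 9.62
ee_pos: [0.5022, 0.1026, 0.1314]
eef_rot: [-3.142, -0.003, 0.245]
force: [-2.4, 1.5, 17.7]
grip_width: 0.0452
```

```bash
python3 go.py .5018 .1026 .1325
```

```text
9.625 [0.50217207 0.10264247 0.13138805] [-179.99962918   -0.18907558   14.02007621] [-2.36832635  1.49805365 17.72621058] [-0.01583474  0.40742669  0.05446795] 0.04516317174021127 [ 0.13   0.312  1.73   0.     1.096 -0.115]
tool shift mm [-0.4 -0.  -1.1]
```

Turned 85°, still pressed. Lift gently by 15 mm and check that the force doesn't show the cap still held.

Emit:
drive_tool:
  increments:
    - [[0,0,0],[0,0,-2],0]
    - [[0,0,0],[0,0,-2],0]
    - [[0,0,0],[0,0,-2],0]
    - [[0,0,0],[0,0,-3],0]
    - [[0,0,0],[0,0,-3],0]
    - [[0,0,0],[0,0,-3],0]
    - [[0,0,0],[0,0,0],0]

```text
time_s: 10.5
ee_pos: [0.5012, 0.1022, 0.1447]
eef_rot: [3.142, 0.0, 0.245]
force: [2.0, -0.2, 0.6]
grip_width: 0.0454
```

```bash
python3 go.py .5020 .1026 .2005
```

```text
10.5 [0.50122593 0.1022286  0.14469492] [1.79997664e+02 5.22041675e-03 1.40095193e+01] [ 2.01453633 -0.21645584  0.55645965] [-0.08979149 -0.48471979  0.00634222] 0.045414509522005424 [ 0.13   0.295  1.718 -0.     1.128 -0.115]
tool shift mm [  0.8  -0.2 -55.8]
```

It's 4 mm above the closed height with no pull, so the cap is free. I'll lift straight up to the target.

Emit:
drive_tool:
  increments:
    - [[0,0,0],[0.4,0,-4],0]
    - [[0,0,0],[0,0,-6],0]
    - [[0,0,0],[0,0,-6],0]
    - [[0,0,0],[0,0,-8],0]
    - [[0,0,0],[0,0,-8],0]
    - [[0,0,0],[0,0,-8],0]
    - [[0,0,0],[0,0,-8],0]
    - [[0,0,0],[0,0,-5],0]
    - [[0,0,0],[0,0,-3],0]
    - [[0,0,0],[0,0,0],0]
    - [[0,0,0],[0,0,0],0]

```text
time_s: 11.88
ee_pos: [0.5016, 0.1023, 0.2005]
eef_rot: [-3.142, 0.0, 0.245]
force: [-0.4, 0.1, 0.0]
grip_width: 0.0458
```

```bash
python3 go.py .5020 .1026 .2005; python3 - <<'E'
from h import *
im=[ctrl.camera(n)[:,:,::-1] for n in("side","top")]
for i,n in enumerate(("s","t")):cv2.imwrite(f"pics/{n}3.png",im[i])
cv2.imwrite("pics/s3c.png",cv2.resize(im[0][120:280,230:390],(560,560)))
for z in(.122,.142,.153,.182,.216): print(z,proj("side",(.5015,.1026,z)))
E
```

```text
11.875 [0.50156558 0.10234553 0.20050943] [-1.79998488e+02  2.13880238e-02  1.40099817e+01] [-0.38833527  0.05649717  0.00959965] [-0.00517611 -0.06062054  0.06525558] 0.0457768757831662 [ 0.13   0.235  1.656 -0.     1.251 -0.115]
tool shift mm [ 0.5 -0.1  0. ]
0.122 [304.66983943 213.03184353]
0.142 [305.39380184 205.89493931]
0.153 [305.80505096 201.84079837]
0.182 [306.93662758 190.68558661]
0.216 [308.35812709 176.67228175]
```

View pics/s3c.png

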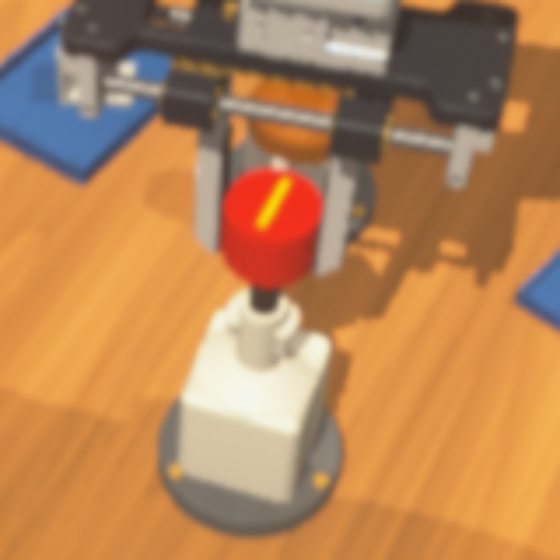

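View pics/t3.png

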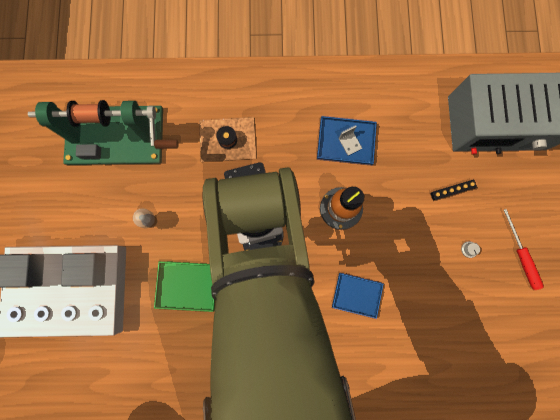

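The side view shows the red cap level in the jaws, centred over the white neck and black valve, with the stripe at about (308,178). The top view shows coil (228,137), bracket (347,141), tube (145,218) and black cap (350,199) unmoved. Now a quick measurement of the cap height.

```bash
python3 - <<'E'
from h import *
im=cv2.imread("pics/s3.png");b,g,r=[im[:,:,i].astype(int) for i in range(3)]
w=np.zeros(g.shape,bool);w[166:192,296:320]=1
y=w&(r>150)&(g>110)&(b<110)
k,l,st,ce=cv2.connectedComponentsWithStats(y.astype('uint8'));i=1+st[1:,4].argmax();print(st[i],ce[i])
q=ce[i]
for z in(.208,.212,.214,.216,.218):print(z,proj("side",(.5016,.1024,z)),)
A=plane("side",(0,0),0);e=np.argwhere(l==i)[:,::-1].astype('float32');v=cv2.fitLine(e,2,0,.01,.01).ravel()[:2]
d=plane("side",q+6*v,.215)-plane("side",q,.215);print("stripe yaw",np.degrees(np.arctan2(d[1],d[0]))%180)
a=cv2.imread("pics/top0.png").astype(int);c=cv2.imread("pics/t3.png").astype(int);D=abs(a-c).max(2)
for n,(u,v) in dict(coil=(228,137),bracket=(347,141),tube=(145,218),acap=(350,199)).items():print(n,D[v-13:v+13,u-13:u+13].mean())
E
```

```text
[303 170  10  16  67] [307.53731343 177.73134328]
0.208 [308.011919  179.9635509]
0.212 [308.18322095 178.27428714]
0.214 [308.26945351 177.42391998]
0.216 [308.35607732 176.5696946 ]
0.218 [308.44309505 175.71158468]
stripe yaw 93.5990069756222
coil 10.94378698224852
bracket 15.214497041420119
tube 16.297337278106507
acap 10.255917159763314
```

The camera gives the rim at about 38 mm, the arm reading 40 mm. I'll raise it 1 mm, let it settle, and check that the others haven't moved.

Emit:
drive_tool:
  increments:
    - [[0,0,0],[0,0,-1],0]
    - [[0,0,0],[0,0,0],0]
    - [[0,0,0],[0,0,0],0]
    - [[0,0,0],[0,0,0],0]

```text
time_s: 12.48
ee_pos: [0.5016, 0.1024, 0.2017]
eef_rot: [-3.142, 0.0, 0.245]
force: [-0.4, -0.3, 0.2]
grip_width: 0.0451
```

```bash
python3 go.py .5016 .1024 .2015; python3 - <<'E'
from h import *
a=cv2.imread("pics/top0.png",0).astype('float32');c=ctrl.camera("top")[:,:,::-1].copy();cv2.imwrite("pics/t4.png",c);c=cv2.cvtColor(c,6).astype('float32')
for n,(u,v) in dict(coil=(228,137),bracket=(347,141),tube=(145,218),acap=(350,199),bg=(540,270)).items():
    s=np.s_[v-20:v+20,u-20:u+20] if u<540 else np.s_[v-20:v+20,u-20:u+19]
    print(n,np.round(cv2.phaseCorrelate(a[s].copy(),c[s].copy())[0],2))
E
```

```text
12.475 [0.50162843 0.10236388 0.20173244] [-1.79998098e+02  1.86639454e-03  1.40092842e+01] [-0.41163768 -0.26290392  0.21108644] [ 0.04276187 -0.09674951 -0.00916841] 0.04509370199807038 [ 0.13   0.234  1.654  0.     1.253 -0.115]
tool shift mm [-0.  -0.   0.2]
coil [0.01 0.01]
bracket [ 0.02 -0.05]
tube [ 0.08 -0.08]
acap [-0.03 -0.  ]
bg [-0.11  0.04]
```

Nothing else moved (all under 0.1 px). Handing in.

```bash
python3 -c "
from station import ctrl
print(ctrl.hand_in())"
```

```text
the job is handed in; nothing more can be done
None
```

The steel bracket lay in the larger blue tray, so I opened the white cleaner bottle. I pressed its red cap about 9 mm to the stop and turned it 85° anticlockwise while pressed. It came free without any pull, and I lifted it straight up and handed the job in with the cap still gripped.

Last checks at 12.5 s:
- **Cap height:** the arm reading puts the rim about 41 mm above the mouth. The camera reading (taken before a final 1 mm lift) implies about 39 mm, so the two disagree by about 2 mm.
- **Cap position:** it is upright and within about 1 mm of the bottle's axis. The stripe turned about 87° by camera, and the outside force is near 0.
- **Other items:** the coil, bracket, tube and black cap had shifted less than 0.1 px in the top view, so the amber bottle is still shut.

No check failed.

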